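Set the strap splitter to its memory pointer and feel its gap with the taper feeler

ROBOT

A 6-joint arm with a two-finger parallel gripper is mounted at the origin on a cart in front of the work surface, level with it; the furniture and walls round the work are solid. World frame = base frame: x ahead of the robot, y to its left, z up, the work surface at z = 0. Lengths are in m, angles in rad, forces in N, time in s.
With the tool pointing down it reaches from about 0.25 to 0.775 m from the base axis. Payload 4 kg.
Tool frame: the origin (TCP) lies at the very end of the fingers, on their centre line; the grasp point (between the pads) lies 19 mm behind it; z points along the fingers, y is the line along which they close (so a half turn about z gives the same grasp; the last joint's range is limited). The gripper opens to 94 mm and grips with 3 to 60 N. Pads are 16 mm wide; open, the fingers measure 119 mm over their backs; the gripper's body (75 mm by 177 mm) begins 78 mm behind the grasp point.
Start: joints at [-1.449, 0.087, 1.371, -0, 1.684, -0.103], TCP at [0.123, -0.536, 0.206] pointing down, gripper open.
Joint ranges: [-3.1, 3.1], [-0.76, 2.03], [0.27, 2.55], [-1.08, 4.22], [0.17, 2.65], [-2.57, 2.57]. Speed limits (rad/s): [2.79, 2.79, 3.14, 3.14, 3.14, 3.14].

INTERFACE

Orientations are given as [roll, pitch, yaw] about the fixed x, y, z axes, in that order (R = Rz(yaw) Ry(pitch) Rx(roll)).
In Python, from bench import robot, snapshot, finder gives the robot as it stands.
- The arm moves only by the tool drive_tool, never from a script. Its argument "deltas" is text: rows parted by semicolons, each of 7 numbers parted by spaces: the shift along the tool's x, y, z each as a share of 100 mm, from -1 to 1, then the turn, a rotation vector about the tool's x, y, z each as a share of 90 degrees, from -1 to 1, then the finger opening in mm, from 0 to 94. In form: tx ty tz rx ry rz gripper; .... A call has 1 to 5 rows; each row is the pose to reach, as a shift and turn from the pose commanded when the call began, along the tool's axes at that moment; what a row does not reach only later rows make up. A row lasts 1/10 s, in which the tool goes at most 50 mm and 8.59 degrees, less where a joint would pass 70% of its speed; a pose out of reach is approached as far as the arm can. A call with a number of a shift or a turn outside -1 to 1 is refused whole. A call with a gripper value outside its range is refused whole. The fingers move at their own pace and stop on an object; the grip force is fixed at half the most. Time passes only in rows, so rows that repeat a pose let the fingers close. It gives the time, the measured TCP pose, the force, the opening and the grip force at its end, in the units of the state.
- robot.get_obs(): the state, without advancing time (a new reading comes with each control period).
- snapshot(name): name is "scene" or "top"; returns a dict with "img" (480x640x3 uint8, red, green, blue), "fx", "fy", "cx", "cy" (pixels), "T" (4x4, takes a point from camera to world coordinates). Camera axes: x right, y up, looking along -z (the intrinsics and any distortion apply to the point x, -y, -z); pixel columns grow to the right and rows downward; lengths in m; the calibration is good to about 2 mm. A picture is of the moment at which its call begins. There is no depth.
- robot.close_job(): hands the job in; it is judged then, once.
Trained networks look in the newest picture that a camera, given by its name, has taken for a name from the list of things; names that differ only in an ending like _2 or _b are one class to them, and where a whole thing is asked for, a point or a joint stands for the part that bears it (a point fixed in the world has none). Each returns a list of dicts, best first, with "confidence" (0 to 1); they miss things now and then, are a little off and sometimes report something else, mostly with a low value. They report only what shows in the picture. A call takes as long as a camera call.
- finder.look_for(camera, thing): "xy" ([column, row] in pixels, amid what is visible of it).
- finder.masks_of(camera, thing): "region" (480x640 bool, what is visible of it) and "xy" ([column, row] in pixels, amid what is visible of it).
- finder.landmark_of(camera, thing): "xy" ([column, row] in pixels: a listed point, or the origin of a listed thing).
The state is a dict: "time": time; "joint_positions": joint angles; "qvel": joint speeds; "joint_torque": joint torques, N m; "tool_pos": TCP position; "ee_rot": TCP orientation; "wrist_force": force on the tool from outside, world axes, zero at the start; "wrist_torque": the same for the moment, N m; "width": finger opening in m; "finger_force": force on a finger pad.
Only numpy, scipy, OpenCV 4.12 (cv2) and the standard library are available. Lean on these libraries where they do the work, as an engineer would, in place of code of your own. Each camera call takes 0.05 s, during which the arm holds its last target. There are 200 camera calls.

TASK

Turn the splitter's cam drum until the raised mark on its flange faces the tip of the memory pointer; this opens the throat from its parked position. Then pick up the taper feeler and slide it, flat on the bed plate and straight in, nose first under the pressure bar until it just drags snugly between bar and bed, without forcing it. Finish while still holding the feeler gripped and still at that depth, with the drum on its mark; leave the beeswax and the tape measure where they are.

Things in the scene. Friction and masses are not known exactly. Their poses are not given: they have to be found in the camera images.
- splitter: Bench strap splitter, fixed: dark green casting, base 130 (x) x 160 (y) mm. Origin on the table under the drum's axis; x runs level from the open throat (towards the robot) to the back, y left across the throat, z up. Two uprights (y = +-44 to 62 mm) carry a bridge, x = +-20 mm, top at z = 90 mm; below it lie pressure bar and bed plate.
- bed_plate: Fixed steel bed plate of the splitter, 78 mm wide in y, flat top 34 mm above the table. In the splitter's frame it runs from x = -48 to +37 mm, so it stands 28 mm out in front of the pressure bar. Origin 23 mm above the table on the drum's axis (11 mm under its top); axes as the splitter's.
- pressure_bar: Steel bar 36 x 84 x 20 mm under the bridge, raised and lowered by the cam drum, which holds it rigidly. Origin: middle of the lower edge of its front face, 20 mm in front of the drum's axis; lower face flat and level, axes as the splitter's. Gap to the bed = 6 mm + 4.3 mm per rad of drum turn: 1 to 3 mm parked, about 4 to 8 mm at the pointer.
- drum_grip (a point): Ribbed grip of the cam drum on the bridge: upright cylinder, 39 mm diameter, z = 102 to 143 mm; this point on its axis at z = 124 mm. Flange of 56 mm diameter below it. Turns stiffly (0.15 N m), stays where left; counter-clockwise from above opens the throat. Its x axis points away from the mark (zero: along splitter x). Starts 0.4 to 1.45 rad clockwise of the pointer.
- drum_mark (a point): The raised steel mark, a 3 mm wide rib on the drum's flange, at the rim, 28 mm from the drum's axis and 102 mm above the table. Turns with the drum; axes as drum_grip.
- pointer_tip (a point): Tip of the memory pointer: fixed steel block 14 mm wide with a pointed nose, on the throat side of the drum, 94 to 105 mm above the table (its brass screw head to 110 mm). The tip is 30 mm from the drum's axis; its x axis points from the tip to that axis. Mark and pointer agree when drum_mark's x axis is parallel to this one.
- feeler_grip (a point): Centre of the upright wooden grip (44 x 14 x 40 mm) of the taper feeler (0.12 kg), 20 mm above its flat underside; x points to the nose. The steel blade is 20 mm wide and 12 mm thick up to 50 mm from this point, then its top tapers evenly to 3 mm at the nose, 140 mm from this point (1 mm per 10 mm). Snug, the nose is about 10 to 50 mm behind the bar's front edge.
- feeler_nose (a point): The nose of the feeler, on its underside, 140 mm ahead of the grip's centre and 20 mm lower; axes as feeler_grip.
- beeswax: Round cake of beeswax, 48 mm across and 16 mm high, loose on the table between the splitter and the front edge, to be left alone. Origin at its underside.
- tape_measure: Pocket tape measure, 64 x 80 x 25 mm, loose near the front edge of the table, to be left alone. Origin at its underside.

How it is judged:
On the way, in this order (a step that is already met when the one before it is completed fails the run):
1. the drum's mark faces the pointer (angle between the x axis of drum_mark and the x axis of pointer_tip, either way round below 0.14 rad), for 0.3 s.
2. the feeler, held by its grip, has its nose under the pressure bar (x of feeler_nose in the frame of pressure_bar between 0.004 and 0.06 m and z of feeler_nose in the frame of bed_plate above 0.008 m and z of feeler_nose in the frame of pressure_bar below 0 m and contact force between the fingers and feeler above 1 N), for 0.1 s.
At the end, for the whole second after the job is handed in: Feeler still gripped and at rest, flat on the bed and straight (level to 5 deg, within 8 deg of square), nose 8 to 60 mm under the bar and within 30 mm of its middle, touching both bar and bed with 0.7 to 25 N on the bar; drum mark within 8 deg of the pointer; fingers off the splitter (angle between the x axis of drum_mark and the x axis of pointer_tip, either way round below 0.14 rad and contact force between feeler and pressure_bar between 0.7 and 25 N and contact force between feeler and bed_plate above 0.7 N and x of feeler_nose in the frame of pressure_bar between 0.008 and 0.06 m and y of feeler_nose in the frame of pressure_bar between -0.03 and 0.03 m and angle between the x axis of feeler_nose and the x axis of pressure_bar, either way round below 0.15 rad and angle between feeler_nose's own z axis and vertical below 0.08 rad and contact force between the fingers and feeler above 1 N and contact force between the fingers and splitter below 0.1 N and linear speed of feeler below 0.01 m/s); the arm keeps its last pose, push and grip.
It fails at once if the feeler is forced into the throat (over 40 N on the bar) (contact force between feeler and pressure_bar above 40 N).
It fails at once if a bystander is shoved more than 30 mm (distance of any of beeswax, tape_measure from where it was at the start of the episode above 0.03 m).
It also fails if it takes over 53 s, if anything falls off the work surface, if the arm or the gripper's body presses on something with over 40 N, if the wrist force passes 120 N, or if a joint passes its speed limit or range.

## Working session

There is one attempt and no reset: what is moved stays moved. The work goes in short steps, Python scripts to look and compute and a tool call to move; the robot and the scene stay as the last step left them, time stands still between calls to the robot, and variables do not carry over. Pictures are saved under pics/ and viewed, at most 10 in all, crops included, and the job is handed in when it is done.

Besides the shell and the picture viewer there is one more tool, called after "Request:" as a command line: name --argument value ..., lists and objects as JSON in quotes. drive_tool: Moves the arm, as the interface text tells. Shift numbers are shares of 100 mm and turn numbers shares of 90 degrees, none past 1 either way. Its arguments: {"type":"object","properties":{"deltas":{"type":"string"}},"required":["deltas"]}

```bash
mkdir -p pics
cat > h.py <<'E'
import numpy as np, cv2
from bench import robot, snapshot, finder
def ray(s,xy):
    d=np.array([(xy[0]-s["cx"])/s["fx"],-(xy[1]-s["cy"])/s["fy"],-1.0])
    T=np.array(s["T"]); return T[:3,3],T[:3,:3]@d
def atz(s,xy,z):
    o,d=ray(s,xy); return o+d*(z-o[2])/d[2]
def proj(s,p):
    T=np.array(s["T"]); c=T[:3,:3].T@(np.array(p)-T[:3,3])
    return np.array([s["cx"]+s["fx"]*c[0]/-c[2], s["cy"]+s["fy"]*c[1]/c[2]])
def tri(a,b):
    A=[];r=[]
    M=np.zeros((3,3));v=np.zeros(3)
    for o,d in (a,b):
        d=d/np.linalg.norm(d);P=np.eye(3)-np.outer(d,d);M+=P;v+=P@o
    return np.linalg.solve(M,v)
def save(s,n,box=None,k=1):
    im=s["img"][:,:,::-1]
    if box: im=im[box[1]:box[3],box[0]:box[2]]
    cv2.imwrite("pics/"+n,cv2.resize(np.ascontiguousarray(im),None,fx=k,fy=k,interpolation=cv2.INTER_CUBIC))
E
cat > look.py <<'E'
from h import *
np.set_printoptions(precision=4,suppress=True)
S={c:snapshot(c) for c in("scene","top")}
for c in S: save(S[c],c+"0.png"); print(c,{k:v for k,v in S[c].items() if k!="img"})
H=dict(splitter=0,bed_plate=.023,drum_grip=.124,drum_mark=.102,pointer_tip=.1,feeler_grip=.02,feeler_nose=0,beeswax=0,tape_measure=0,pressure_bar=.036)
for n,z in H.items():
    R={}
    for c in S:
        for r in finder.landmark_of(c,n)[:2]:
            R.setdefault(c,r); print(n,c,round(r["confidence"],2),np.array(r["xy"]),atz(S[c],r["xy"],z))
    if len(R)==2: print("   tri",tri(ray(S["scene"],R["scene"]["xy"]),ray(S["top"],R["top"]["xy"])))
print(robot.get_obs())
E
python3 look.py
```

```text
scene {'fx': 495.12864384952877, 'fy': 495.12864384952877, 'cx': 320.07888403055694, 'cy': 241.37891437638424, 'T': array([[-0.7987,  0.47  , -0.3757,  0.1554],
       [-0.6017, -0.6195,  0.5042,  0.7758],
       [ 0.0042,  0.6287,  0.7776,  0.8219],
       [ 0.    ,  0.    ,  0.    ,  1.    ]])}
top {'fx': 481.2395789234922, 'fy': 481.2395789234922, 'cx': 320.9965016437862, 'cy': 243.11507117607806, 'T': array([[-0.0054,  0.9901, -0.1402,  0.4007],
       [-0.9999, -0.0074, -0.0135,  0.2855],
       [-0.0144,  0.1401,  0.99  ,  1.0036],
       [ 0.    ,  0.    ,  0.    ,  1.    ]])}
splitter scene 0.74 [242.3 341. ] [0.5247 0.5169 0.    ]
splitter scene 0.66 [286.2 231.9] [0.6269 0.2662 0.    ]
splitter top 0.57 [335.3 204.1] [0.6265 0.2683 0.    ]
   tri [ 0.8134  0.276  -0.707 ]
bed_plate scene 0.77 [285.4 226.1] [0.6253 0.2691 0.023 ]
bed_plate top 0.83 [338.2 198.1] [0.634  0.2625 0.023 ]
   tri [0.6354 0.2611 0.0092]
drum_grip scene 0.69 [277.6 193.2] [0.6324 0.2765 0.124 ]
drum_grip scene 0.35 [290.8 228.4] [0.5543 0.3314 0.124 ]
drum_grip top 0.81 [334.3 189.4] [0.6268 0.272 
[... 871 characters left out ...]
re scene 0.41 [283.8 229.4] [0.6355 0.2639 0.    ]
tape_measure top 0.74 [461.3 317.1] [0.3872 0.0119 0.    ]
   tri [ 0.3843  0.0044 -0.0232]
pressure_bar scene 0.61 [288.7 226.5] [0.6114 0.274  0.036 ]
{'time': 1.1, 'joint_positions': array([-1.4491,  0.0872,  1.3707, -0.    ,  1.6836, -0.1031]), 'qvel': array([ 0.0012,  0.0006, -0.0014, -0.002 ,  0.0025,  0.0004]), 'joint_torque': array([ -0.0002, -34.0052, -30.2603,   0.0718,   0.0236,  -0.    ]), 'tool_pos': array([ 0.1226, -0.5362,  0.2055]), 'ee_rot': array([3.1415, 0.    , 0.2248]), 'wrist_force': array([-0.3671, -0.3974,  0.0048]), 'wrist_torque': array([-0.0178,  0.0559, -0.002 ]), 'finger_force': 0.0, 'width': 0.09444317698142146}
```

View pictures.

Run:
```python
import cv2
a=cv2.imread("pics/scene0.png")[150:310,200:460]; b=cv2.imread("pics/top0.png")[140:300,250:420]
a=cv2.resize(a,None,fx=3,fy=3,interpolation=2);cv2.imwrite("pics/a.png",a)
cv2.imwrite("pics/b.png",cv2.resize(b,None,fx=3.5,fy=3.5,interpolation=2))
```

```text
(no output)
```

View pics/a.png

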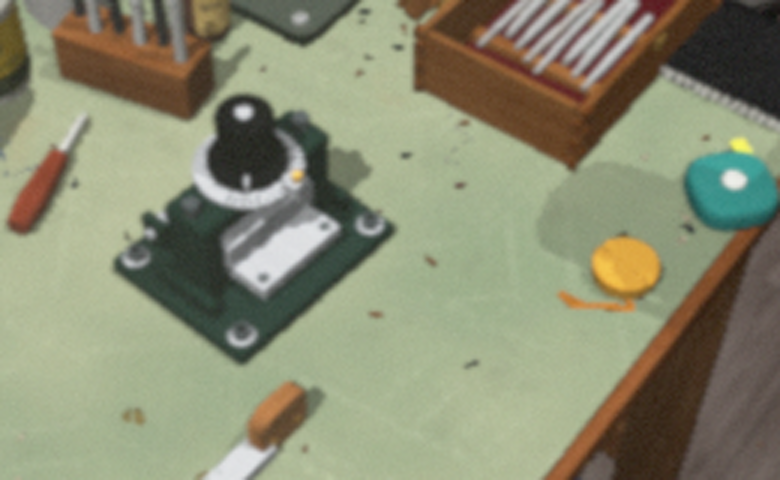

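View pics/b.png

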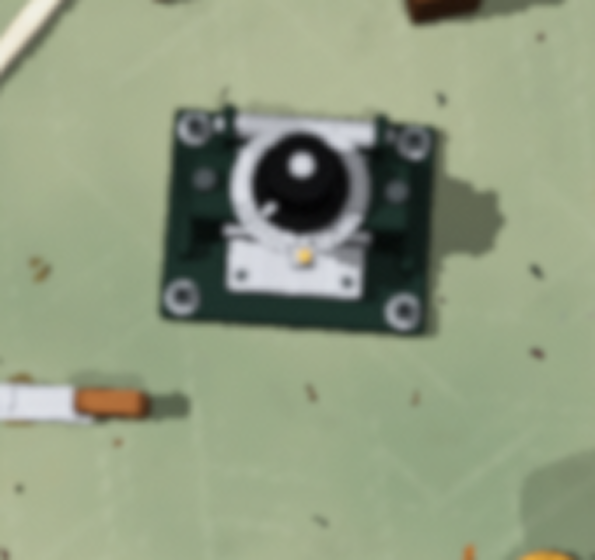

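View pics/scene0.png

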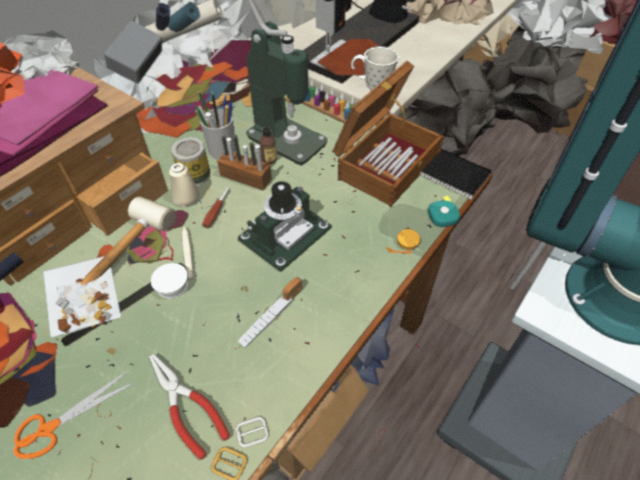

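Run:
```python
from h import *
np.set_printoptions(precision=4,suppress=True)
s=snapshot("top");c=snapshot("scene")
P=[atz(s,(250+u/3.5,140+v/3.5),.018)[:2] for u,v in((195,127),(414,143),(403,311),(182,297))]
print(*P,"centre",np.mean(P,0))
for a,b in((1,0),(2,3),(3,0),(2,1)):
    d=P[b]-P[a];print(np.degrees(np.arctan2(d[1],d[0])),np.linalg.norm(d))
print("screw",atz(s,(336.6,213.4),.11),atz(c,(299,208.7),.11),tri(ray(s,(336.6,213.4)),ray(c,(299,208.7))))
print("grip top",atz(s,(250+301/3.5,140+165/3.5),.143), atz(c,(200+243/3,150+112/3),.143))
print("mark",atz(s,(250+267/3.5,140+209/3.5),.102),atz(c,(200+246/3,150+183/3),.102))
```

```text
[0.683  0.3304] [0.6718 0.1987] [0.5694 0.2072] [0.5789 0.3383] centre [0.6258 0.2686]
85.15456942677585 0.13220144699871578
85.86467490572095 0.13143063734759944
-4.30541987765593 0.10436071404472232
-4.732387776182651 0.10272741145610528
screw [0.5837 0.2679 0.11  ] [0.5815 0.2736 0.11  ] [0.5857 0.2679 0.1022]
grip top [0.6261 0.2691 0.143 ] [0.6244 0.274  0.143 ]
mark [0.6123 0.2872 0.102 ] [0.6091 0.293  0.102 ]
```

Request:
drive_tool --deltas "1 -1 -1 0 0 0 94;1 -1 -1 0 0 0 94;1 -1 -1 0 0 0 94;1 -1 -1 0 0 0 94"

```text
time: 1.6
tool_pos: [0.1993, -0.4149, 0.3095]
ee_rot: [3.136, -0.001, 0.227]
wrist_force: [0.1, -0.1, 0.4]
width: 0.0941
finger_force: 0.0
```

Request:
drive_tool --deltas "1 -1 0 0 0 0 94;1 -1 0 0 0 0 94;1 -1 0 0 0 0 94"

```text
time: 1.9
tool_pos: [0.2737, -0.2947, 0.306]
ee_rot: [3.14, -0.001, 0.225]
wrist_force: [0.8, 0.1, -0.1]
width: 0.0941
finger_force: 0.0
```

Request:
drive_tool --deltas "1 -1 0 0 0 0 94;1 -1 0 0 0 0 94;1 -1 0 0 0 0 94"

```text
time: 2.2
tool_pos: [0.3489, -0.1746, 0.3059]
ee_rot: [3.141, -0.001, 0.226]
wrist_force: [0.5, -0.7, -0.3]
width: 0.094
finger_force: 0.0
```

Request:
drive_tool --deltas "1 -1 0 0 0 0 94;1 -1 0 0 0 0 94;1 -1 0 0 0 0 94"

```text
time: 2.5
tool_pos: [0.4241, -0.0547, 0.3057]
ee_rot: [3.141, -0.001, 0.226]
wrist_force: [0.5, -0.4, 0.1]
width: 0.0941
finger_force: 0.0
```

Request:
drive_tool --deltas "1 -1 0 0 0 0 94;1 -1 0 0 0 0 94;1 -1 0 0 0 0 94"

```text
time: 2.8
tool_pos: [0.4994, 0.0652, 0.3054]
ee_rot: [3.142, -0.0, 0.226]
wrist_force: [-0.5, -1.1, 0.6]
width: 0.0939
finger_force: 0.0
```

Request:
drive_tool --deltas "0.85 -0.86 0 0 0 0 94;0.85 -0.86 0 0 0 0 94;0.85 -0.86 0 0 0 0 94"

```text
time: 3.1
tool_pos: [0.5633, 0.1692, 0.3039]
ee_rot: [-3.141, 0.001, 0.229]
wrist_force: [-0.0, -0.6, 0.3]
width: 0.0943
finger_force: 0.0
```

Request:
drive_tool --deltas "0.85 -0.86 0 0 0 0 94;0.85 -0.86 0 0 0 0 94;0.85 -0.86 0.4 0 0 0 94;0.85 -0.86 0.8 0 0 0 94;0.85 -0.86 0.8 0 0 0 94"

```text
time: 3.6
tool_pos: [0.6218, 0.2677, 0.2143]
ee_rot: [3.139, 0.02, 0.226]
wrist_force: [0.0, -0.3, -1.4]
width: 0.0937
finger_force: 0.0
```

Run:
```python
from h import *
np.set_printoptions(precision=4,suppress=True)
c=snapshot("scene");t=snapshot("top")
print(robot.get_obs()["tool_pos"])
p=robot.get_obs()["tool_pos"]
print("tcp px",proj(c,p),proj(t,p))
a=cv2.resize(c["img"][130:270,210:370,::-1],None,fx=3,fy=3); b=cv2.resize(t["img"][130:270,260:400,::-1],None,fx=2.2,fy=3)
cv2.imwrite("pics/c.png",np.hstack([a,b]))
```

```text
[0.6255 0.268  0.2247]
tcp px [280.0922 152.9845] [337.5113 174.9558]
```

View pics/c.png

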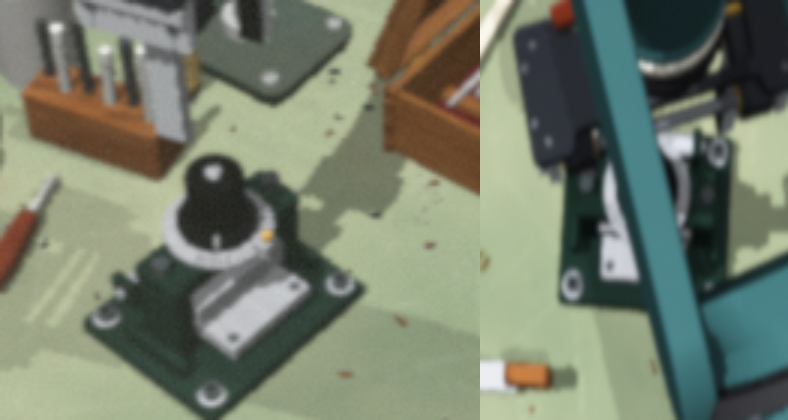

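Run:
```python
from h import *
c=snapshot("scene");o=robot.get_obs();p=o["tool_pos"];y=o["ee_rot"][2]
print(p,o["ee_rot"])
X=np.array([np.cos(y),np.sin(y),0]);Y=np.array([np.sin(y),-np.cos(y),0])
for r in(-.047,-.0595):
  for w in(-.008,.008): print(r,w,(proj(c,p+r*Y+w*X)-[210,130])*3)
```

```text
[0.62673109 0.26813553 0.22809292] [-3.14142846 -0.00340208  0.22429153]
-0.047 -0.008 [183.67689104 116.47619722]
-0.047 0.008 [159.4284878  108.73712012]
-0.0595 -0.008 [173.60397384 129.97633592]
-0.0595 0.008 [149.20098282 122.10911544]
```

Request:
drive_tool --deltas "0.025 -0.025 0.4 0 0 0 94;0.025 -0.025 0.8 0 0 0 94;0.025 -0.025 0.8 0 0 0 94"

```text
time: 4.05
tool_pos: [0.6262, 0.27, 0.1426]
ee_rot: [3.141, 0.006, 0.224]
wrist_force: [-1.1, 0.1, 0.1]
width: 0.0941
finger_force: 0.0
```

Request:
drive_tool --deltas "0 0 0.3 0 0 0 94;0 0 0.31 0 0 0 94;0 0 0.31 0 0 0 94"

```text
time: 4.35
tool_pos: [0.6293, 0.2713, 0.1181]
ee_rot: [-3.141, -0.004, 0.224]
wrist_force: [0.4, 0.9, 0.3]
width: 0.0938
finger_force: 0.0
```

Run:
```python
from h import *
c=snapshot("scene");o=robot.get_obs();p=o["tool_pos"];y=o["ee_rot"][2]
print(p,o["ee_rot"],o["wrist_force"])
save(c,"d.png",(210,130,370,270),5)
X=np.array([np.cos(y),np.sin(y),0]);Y=np.array([np.sin(y),-np.cos(y),0])
for r in(-.047,-.0595,.047):
  for w in(-.008,.008): print(r,w,(proj(c,p+r*Y+w*X)-[210,130])*5)
```

```text
[0.62963679 0.27160855 0.11859972] [-3.14106604 -0.00562259  0.22444868] [ 0.1310275  -0.40105061 -0.1378625 ]
-0.047 -0.008 [315.17015286 407.79357908]
-0.047 0.008 [278.29239339 395.13080442]
-0.0595 -0.008 [299.9594606  429.90845437]
-0.0595 0.008 [262.8670615  417.05462892]
0.047 -0.008 [422.57812439 251.63277747]
0.047 0.008 [387.24453442 240.27853688]
```

View pics/d.png

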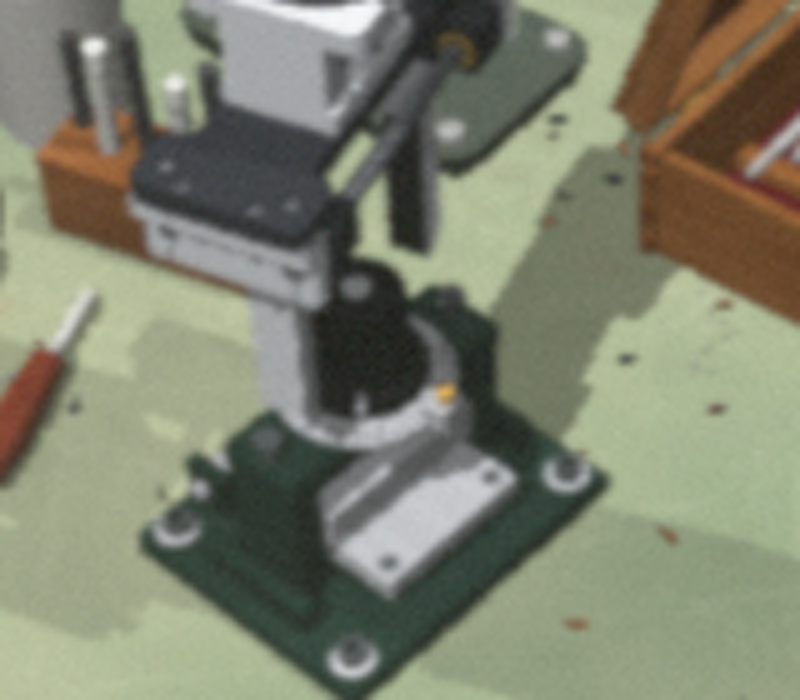

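Request:
drive_tool --deltas "-0.02 -0.02 0.06 0 0 0 94;-0.02 -0.02 0.06 0 0 0 70;-0.02 -0.02 0.06 0 0 0 55;-0.02 -0.02 0.06 0 0 0 48;-0.02 -0.02 0.06 0 0 0 44"

```text
time: 4.9
tool_pos: [0.6255, 0.2728, 0.1086]
ee_rot: [3.142, -0.0, 0.225]
wrist_force: [-0.4, -0.3, -0.2]
width: 0.0654
finger_force: 0.0
```

Request:
drive_tool --deltas "0 0 0 0 0 0 42;0 0 0 0 0 0 40;0 0 0 0 0 0 36"

```text
time: 5.2
tool_pos: [0.6254, 0.2727, 0.1084]
ee_rot: [3.142, 0.0, 0.225]
wrist_force: [0.0, -0.6, 1.0]
width: 0.0414
finger_force: 0.0
```

Request:
drive_tool --deltas "0 0 -0.03 0 0 0 41;0 0 -0.03 0 0 0 34;0 0 -0.03 0 0 0 20;0 0 -0.03 0 0 0 20;0 0 -0.03 0 0 0 20"

```text
time: 5.7
tool_pos: [0.6255, 0.2716, 0.1115]
ee_rot: [3.14, 0.0, 0.224]
wrist_force: [-0.8, -4.4, 1.4]
width: 0.0384
finger_force: 30.0
```

Request:
drive_tool --deltas "0 0.01 0 0 0 -0.06 20;0 0.01 0 0 0 -0.14 20;0 0.01 0 0 0 -0.22 20;0 0.01 0 0 0 -0.3 20;0 0.01 0 0 0 -0.38 20"

```text
time: 6.2
tool_pos: [0.6259, 0.2711, 0.1115]
ee_rot: [3.141, 0.001, 0.826]
wrist_force: [-0.2, -4.1, 0.2]
width: 0.0386
finger_force: 30.0
```

Request:
drive_tool --deltas "0 0 0 0 0 -0.06 20;0 0 0 0 0 -0.12 20;0 0 0 0 0 -0.17 20;0 0 0 0 0 -0.17 20"

```text
time: 6.6
tool_pos: [0.6261, 0.2709, 0.1115]
ee_rot: [3.14, 0.001, 1.088]
wrist_force: [0.2, -4.7, 0.0]
width: 0.0386
finger_force: 30.0
```

Run:
```python
from h import *
np.set_printoptions(precision=4,suppress=True)
c=snapshot("scene")
o=robot.get_obs();print(o["tool_pos"],o["ee_rot"],o["wrist_force"],o["wrist_torque"])
for n in("drum_mark","pointer_tip"):
  for r in finder.landmark_of("scene",n)[:2]: print(n,r,atz(c,r["xy"],.102))
save(c,"e.png",(240,160,340,260),6)
```

```text
[0.6261 0.2709 0.1115] [3.1402 0.0009 1.0869] [ 0.7465 -5.1298 -0.1475] [-0.9726 -0.1873  0.1362]
drum_mark {'xy': [293.7, 209.5], 'confidence': 0.97} [0.5933 0.276  0.102 ]
pointer_tip {'xy': [293.0, 209.1], 'confidence': 0.48} [0.595 0.276 0.102]
```

View pics/e.png

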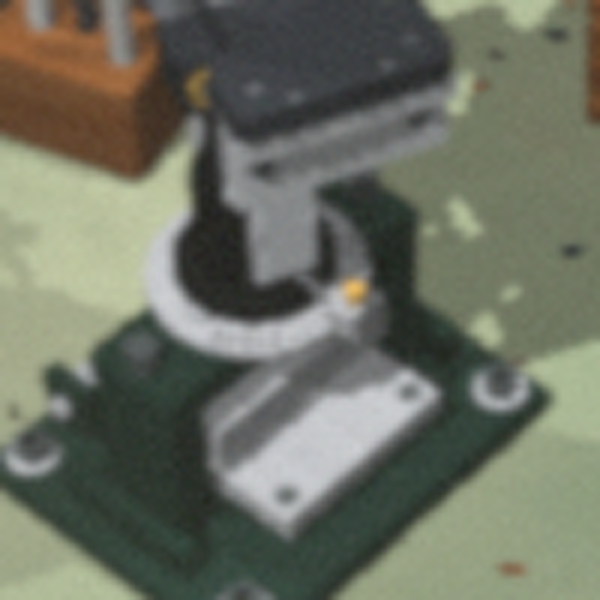

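Request:
drive_tool --deltas "0 0 0 0 0 -0.02 20;0 0 0 0 0 -0.045 20;0 0 0 0 0 -0.045 20;0 0 0 0 0 -0.045 20"

```text
time: 7.15
tool_pos: [0.6262, 0.2709, 0.1116]
ee_rot: [3.14, 0.001, 1.157]
wrist_force: [1.6, -5.1, -0.2]
width: 0.0386
finger_force: 30.0
```

Request:
drive_tool --deltas "0 0 0 0 0 0 44;0 0 0 0 0 0 94;0 0 0 0 0 0 94;0 0 0 0 0 0 94;0 0 0 0 0 0 94"

```text
time: 7.65
tool_pos: [0.6255, 0.2723, 0.1115]
ee_rot: [-3.141, -0.0, 1.16]
wrist_force: [-0.8, -0.9, 0.2]
width: 0.0724
finger_force: 0.0
```

Request:
drive_tool --deltas "0 0 -0.3 0 0 0 94;0 0 -0.7 0 0 0 94;0 0 -1 0 0 0 94;0 0 -1 0 0 0 94"

```text
time: 8.05
tool_pos: [0.6279, 0.2728, 0.2187]
ee_rot: [3.133, -0.008, 1.16]
wrist_force: [0.4, 0.0, 1.3]
width: 0.0937
finger_force: 0.0
```

Request:
drive_tool --deltas "0.3 -0.7 0 0 0 -0.09 94;0.3 -0.7 0 0 0 -0.18 94;0.3 -0.7 0 0 0 -0.25 94"

```text
time: 8.35
tool_pos: [0.5705, 0.3301, 0.2103]
ee_rot: [-3.139, -0.001, 1.562]
wrist_force: [0.1, -0.2, 0.1]
width: 0.0938
finger_force: 0.0
```

Request:
drive_tool --deltas "0.54 -0.53 0 0 0 0 94;0.54 -0.53 0 0 0 0 94;0.54 -0.53 0 0 0 0 94"

```text
time: 8.65
tool_pos: [0.5185, 0.3848, 0.2101]
ee_rot: [-3.139, -0.0, 1.557]
wrist_force: [-0.4, 0.3, 0.5]
width: 0.0942
finger_force: 0.0
```

```bash
cat > m.py <<'E'
from h import *
np.set_printoptions(precision=4,suppress=True)
S={c:snapshot(c) for c in("scene","top")}
o=robot.get_obs();print(o["tool_pos"],o["ee_rot"])
for n,z in(("drum_mark",.102),("pointer_tip",.1),("drum_grip",.124),("feeler_grip",.02),("feeler_nose",0)):
 for c in S:
  for r in finder.landmark_of(c,n)[:2]: print(n,c,round(r["confidence"],2),np.array(r["xy"]),atz(S[c],r["xy"],z))
a=cv2.resize(S["scene"]["img"][170:250,240:340,::-1],None,fx=4,fy=4,interpolation=2); b=cv2.resize(S["top"]["img"][160:240,290:390,::-1],None,fx=4,fy=4,interpolation=2)
a2=cv2.resize(S["scene"]["img"][230:350,230:350,::-1],None,fx=2.5,fy=2.25); b2=cv2.resize(S["top"]["img"][190:310,200:320,::-1],None,fx=2.5,fy=2.25)
cv2.imwrite("pics/f.png",np.vstack([np.hstack([a,b]),np.pad(np.hstack([a2,b2]),((0,0),(0,200),(0,0)))]))
E
python3 m.py
```

```text
[0.521  0.3823 0.2103] [-3.1407  0.0014  1.5532]
drum_mark scene 0.94 [291.9 205.5] [0.6029 0.2697 0.102 ]
drum_mark top 0.6 [336.8 207.7] [0.5965 0.2672 0.102 ]
pointer_tip scene 0.49 [296.4 213.2] [0.5841 0.2791 0.1   ]
pointer_tip top 0.45 [336.  210.6] [0.5913 0.2688 0.1   ]
drum_grip scene 0.89 [279.1 195.5] [0.626  0.2796 0.124 ]
drum_grip top 0.86 [334.  187.7] [0.63   0.2725 0.124 ]
drum_grip top 0.35 [281.2 254.7] [0.5042 0.3709 0.124 ]
feeler_grip scene 0.74 [288.9 286.6] [0.5231 0.3825 0.02  ]
feeler_grip top 0.76 [281.2 254.7] [0.5165 0.381  0.02  ]
feeler_nose scene 0.91 [241.5 341.7] [0.5249 0.5189 0.    ]
feeler_nose top 0.82 [216.2 251.8] [0.5259 0.5202 0.    ]
```

View pics/f.png

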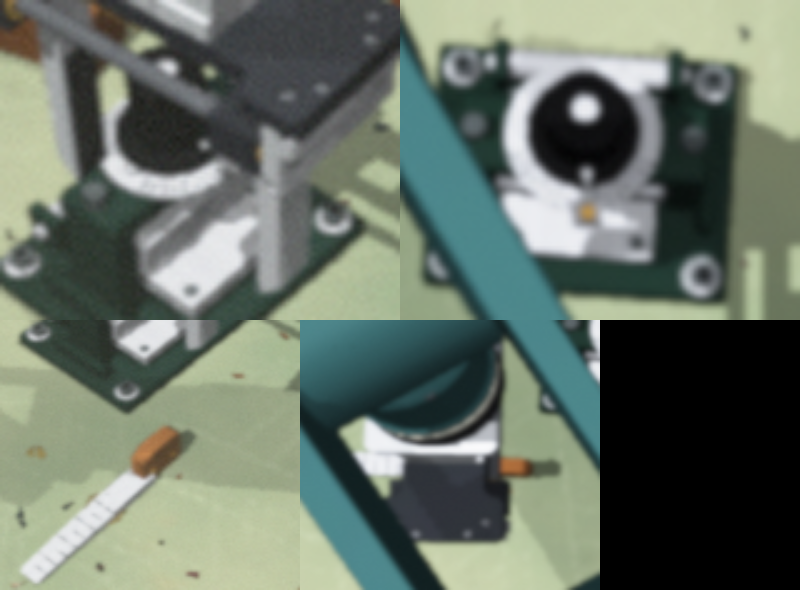

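Run:
```python
from h import *
np.set_printoptions(precision=4,suppress=True)
t=snapshot("top");c=snapshot("scene")
g=atz(t,(336,186.75),.143);m=atz(t,(336.5,203),.102);s=atz(t,(337,212.75),.11)
for p in(m,s):
  d=p-g;print(p,np.degrees(np.arctan2(d[1],d[0]))%360,np.hypot(*d[:2]))
for cam in("scene",):
  M=finder.masks_of(cam,"feeler_grip")
  for r in M[:1]:
    v,u=np.nonzero(r["region"]);print(r["confidence"],len(u),cv2.minAreaRect(np.c_[u,v].astype(np.float32)))
# blade end centres read in pics/f.png bottom-left (2.5,2.25 scale, origin 230,230)
A=atz(c,(230+152/2.5,230+(482-320)/2.25),.012);B=atz(c,(230+33/2.5,230+(574-320)/2.25),.003)
d=B-A;print("blade",A,B,np.degrees(np.arctan2(d[1],d[0])))
```

```text
[0.6057 0.2677 0.102 ] 183.8483530154611 0.0212240660991977
[0.585  0.2671 0.11  ] 182.76975114137304 0.04190090417667686
0.66 1085 ((272.686279296875, 312.8763427734375), (15.671311378479004, 88.439208984375), 41.4964714050293)
blade [0.5015 0.4037 0.012 ] [0.5195 0.5197 0.003 ] 81.21185784110932
```

Run:
```python
from h import *
np.set_printoptions(precision=4,suppress=True)
t=snapshot("top");im=cv2.imread("pics/top0.png").astype(int)
sub=im[235:275,200:300]
b,g,r=sub[...,0],sub[...,1],sub[...,2]
w=(b>165); o=(r-b>60)
for nm,k,z in(("blade",w,.008),("grip",o,.03)):
  n,l,st,ce=cv2.connectedComponentsWithStats(k.astype(np.uint8))
  i=1+np.argmax(st[1:,4]);v,u=np.nonzero(l==i)
  P=np.array([atz(t,(a+200,c+235),z)[:2] for a,c in zip(u,v)])
  m=P.mean(0);e=np.linalg.svd(P-m,full_matrices=False)[2][0];e*=np.sign(e[1])
  q=(P-m)@e;print(nm,len(u),m,np.degrees(np.arctan2(e[1],e[0])),q.min(),q.max(),np.ptp((P-m)@[e[1],-e[0]]))
```

```text
blade 566 [0.5203 0.4618] 86.94364840174642 -0.05894658666399749 0.058632736088545995 0.021940288106894034
grip 133 [0.5162 0.38  ] 84.93091504454914 -0.01840178818575369 0.01920135218031404 0.014968757611684223
```

Request:
drive_tool --deltas "0 -0.035 0.45 0 0 0.022 94;0 -0.035 0.9 0 0 0.022 94;0 -0.035 1 0 0 0.022 94;0 -0.035 1 0 0 0.022 94"

```text
time: 9.85
tool_pos: [0.5167, 0.3815, 0.109]
ee_rot: [-3.137, 0.003, 1.518]
wrist_force: [-0.1, -0.2, -0.1]
width: 0.0939
finger_force: 0.0
```

Request:
drive_tool --deltas "0 0 0.4 0 0 0 94;0 0 0.7 0 0 0 70;0 0 0.9 0 0 0 50;0 0 0.95 0 0 0 40;0 0 0.95 0 0 0 30"

```text
time: 10.35
tool_pos: [0.5192, 0.383, 0.0183]
ee_rot: [3.139, -0.001, 1.518]
wrist_force: [-0.0, 0.6, 0.6]
width: 0.0657
finger_force: 0.0
```

Request:
drive_tool --deltas "0 0 0 0 0 0 24;0 0 0 0 0 0 22;0 0 0 0 0 0 20;0 0 0 0 0 0 20"

```text
time: 10.75
tool_pos: [0.5184, 0.3826, 0.0174]
ee_rot: [3.14, -0.001, 1.518]
wrist_force: [0.2, 0.4, -1.0]
width: 0.0336
finger_force: 0.0
```

Run:
```python
from h import *
c=snapshot("scene");o=robot.get_obs();print(o["tool_pos"],o["ee_rot"],o["width"],o["wrist_force"],o["finger_force"])
save(c,"g.png",(220,220,340,360),4)
```

```text
[0.51828964 0.38246096 0.0171016 ] [ 3.14073301e+00 -4.42917859e-04  1.51756096e+00] 0.02942645807728528 [-0.09507369 -0.11011713  0.1033684 ] 0.0
```

View pics/g.png

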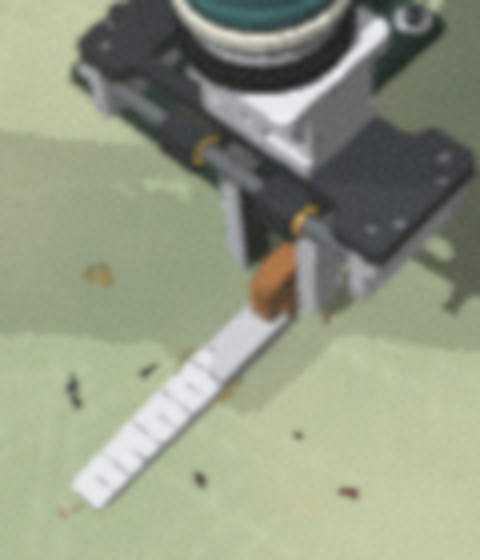

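Request:
drive_tool --deltas "0 0 0.03 0 0 0 16;0 0 0.03 0 0 0 8;0 0 0.03 0 0 0 4;0 0 0.03 0 0 0 4;0 0 0.03 0 0 0 4"

```text
time: 11.3
tool_pos: [0.5179, 0.3821, 0.0131]
ee_rot: [-3.141, 0.001, 1.518]
wrist_force: [0.2, -0.3, -1.3]
width: 0.0137
finger_force: 29.9
```

Request:
drive_tool --deltas "0 0 0 0 0 0 4;0 0 0 0 0 0 4"

```text
time: 11.5
tool_pos: [0.518, 0.3823, 0.0133]
ee_rot: [-3.142, 0.0, 1.518]
wrist_force: [0.3, -0.7, -0.1]
width: 0.0137
finger_force: 29.9
```

Request:
drive_tool --deltas "0 0 -0.35 0 0 0 4;0 0 -0.7 0 0 0 4;-0.4 -0.35 -0.7 0 0 0.09 4;-0.75 -0.65 -0.7 0 0 0.18 4;-1 -0.86 -0.7 0 0 0.27 4"

```text
time: 12.0
tool_pos: [0.4249, 0.2854, 0.0835]
ee_rot: [-3.141, 0.001, 1.088]
wrist_force: [-0.6, -0.5, -1.5]
width: 0.0137
finger_force: 29.9
```

Request:
drive_tool --deltas "0 0 0 0 0 0.09 4;0 0 0 0 0 0.18 4;0 0 0 0 0 0.27 4;0 0 0 0 0 0.36 4;0 0 0 0 0 0.45 4"

```text
time: 12.5
tool_pos: [0.4268, 0.287, 0.0837]
ee_rot: [-3.142, -0.0, 0.381]
wrist_force: [0.6, 0.7, -1.8]
width: 0.0137
finger_force: 29.9
```

Request:
drive_tool --deltas "0 0 0 0 0 0.09 4;0 0 0 0 0 0.18 4;0 0 0 0 0 0.27 4;0 0 0 0 0 0.299 4;0 0 0 0 0 0.299 4"

```text
time: 13.0
tool_pos: [0.4268, 0.287, 0.0836]
ee_rot: [-3.141, -0.0, -0.083]
wrist_force: [0.4, 0.4, -2.2]
width: 0.0137
finger_force: 29.9
```

Run:
```python
from h import *
np.set_printoptions(precision=4,suppress=True)
t=snapshot("top");c=snapshot("scene");o=robot.get_obs();print(o["tool_pos"],o["ee_rot"],o["width"],o["wrist_force"],o["wrist_torque"])
z=o["tool_pos"][2]-.013
for n,s in(("scene",c),("top",t)):
  for r in finder.landmark_of(n,"feeler_nose")[:1]: print(n,r,atz(s,r["xy"],z))
a=cv2.resize(c["img"][160:300,240:380,::-1],None,fx=2.8,fy=4,interpolation=2); b=cv2.resize(t["img"][160:300,260:400,::-1],None,fx=2.8,fy=4,interpolation=2)
cv2.imwrite("pics/h.png",np.hstack([a,b]))
```

```text
[0.4268 0.287  0.0835] [-3.1415 -0.0001 -0.082 ] 0.013667102498363885 [ 0.032   0.1091 -0.8643] [ 0.051   0.0649 -0.0272]
scene {'xy': [302.6, 225.3], 'confidence': 0.75} [0.5712 0.2768 0.0705]
top {'xy': [331.9, 227.2], 'confidence': 0.57} [0.5643 0.2766 0.0705]
```

View pics/h.png

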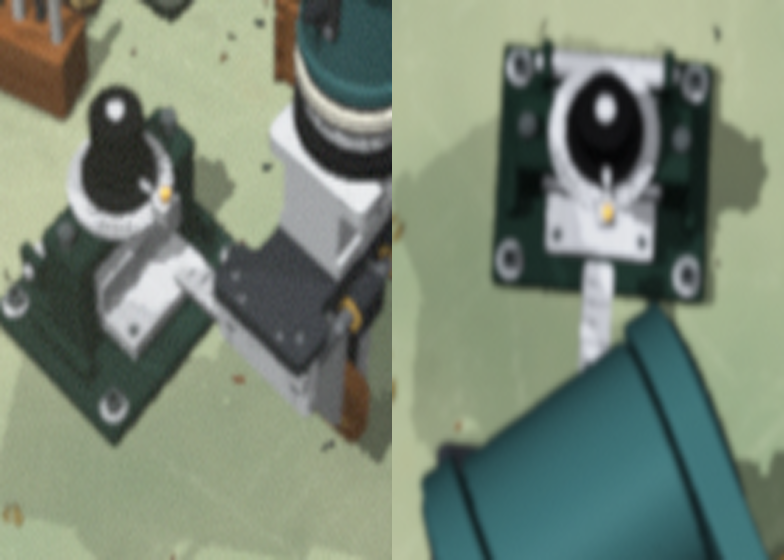

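Request:
drive_tool --deltas "0.1 0 0.15 0 0 0 4;0.2 0 0.3 0 0 0 4;0.2 0 0.33 0 0 0 4;0.2 0 0.34 0 0 0 4"

```text
time: 13.6
tool_pos: [0.4463, 0.2847, 0.0476]
ee_rot: [3.14, 0.003, -0.084]
wrist_force: [-0.0, -0.1, -0.1]
width: 0.0137
finger_force: 29.9
```

Request:
drive_tool --deltas "0 0 0.01 0 0 0 4;0 0 0.02 0 0 0 4;0 0 0.02 0 0 0 4"

```text
time: 13.9
tool_pos: [0.4467, 0.2855, 0.0477]
ee_rot: [-3.141, -0.0, -0.083]
wrist_force: [0.2, -0.3, -1.3]
width: 0.0137
finger_force: 29.9
```

Request:
drive_tool --deltas "0 0 0.01 0 0 0 4;0 0 0.01 0 0 0 4;0 0 0.01 0 0 0 4"

```text
time: 14.2
tool_pos: [0.4467, 0.2855, 0.0466]
ee_rot: [-3.141, -0.0, -0.083]
wrist_force: [0.7, -0.2, -1.1]
width: 0.0136
finger_force: 29.9
```

Request:
drive_tool --deltas "0 0 0.01 0 0 0 4;0 0 0.01 0 0 0 4;0 0 0.01 0 0 0 4"

```text
time: 14.5
tool_pos: [0.4469, 0.2856, 0.046]
ee_rot: [-3.141, -0.001, -0.083]
wrist_force: [-1.9, 0.4, 1.7]
width: 0.0139
finger_force: 30.0
```

```bash
cat > q.py <<'E'
from h import *
np.set_printoptions(precision=4,suppress=True)
s=snapshot("scene")
F=[]
for i in range(1):
    o=robot.get_obs();print(o["tool_pos"],o["ee_rot"],o["wrist_force"],o["wrist_torque"])
r=finder.landmark_of("scene","feeler_nose")[:1];z=.034
for q in r: 
    p=atz(s,q["xy"],z);d=p[:2]-[.626,.271];print("nose",q["confidence"],q["xy"],p,"splitter",d[0]*.9966-d[1]*.0819,d[0]*.0819+d[1]*.9966)
save(s,"k%d.png"%int(o["time"]*100),(250,180,370,270),6)
E
python3 q.py
```

```text
[0.4469 0.2856 0.0459] [-3.1411 -0.0006 -0.0829] [-1.3303  0.4107  2.732 ] [0.1249 0.0523 0.0403]
nose 0.57 [300.0, 229.8] [0.5881 0.2655 0.034 ] splitter -0.03733612185516871 -0.008571562198780585
```

Request:
drive_tool --deltas "0.04 0 0 0 0 0 4;0.1 0 0 0 0 0 4;0.16 0 0 0 0 0 4;0.22 0 0 0 0 0 4;0.25 0 0 0 0 0 4"

```text
time: 15.1
tool_pos: [0.4725, 0.2832, 0.0456]
ee_rot: [-3.142, -0.0, -0.084]
wrist_force: [-2.6, 1.3, 3.8]
width: 0.0138
finger_force: 30.0
```

Request:
drive_tool --deltas "0.03 0 0 0 0 0 4;0.06 0 0 0 0 0 4;0.09 0 0 0 0 0 4;0.12 0 0 0 0 0 4;0.12 0 0 0 0 0 4"

```text
time: 15.6
tool_pos: [0.4843, 0.2823, 0.0455]
ee_rot: [-3.141, -0.001, -0.083]
wrist_force: [-2.4, 1.0, 3.4]
width: 0.014
finger_force: 30.0
```

```bash
python3 q.py
```

```text
[0.4842 0.2823 0.0455] [-3.1415 -0.0012 -0.0832] [-1.5231  0.4239  2.7159] [ 0.0478 -0.0512 -0.0045]
```

Request:
drive_tool --deltas "0.01 0 0 0 0 0 4;0.02 0 0 0 0 0 4;0.03 0 0 0 0 0 4;0.04 0 0 0 0 0 4;0.05 0 0 0 0 0 4"

```text
time: 16.2
tool_pos: [0.4886, 0.2819, 0.0455]
ee_rot: [3.141, 0.0, -0.083]
wrist_force: [-4.0, 0.5, 5.1]
width: 0.0139
finger_force: 30.0
```

Request:
drive_tool --deltas "0.01 0 0 0 0 0 4;0.02 0 0 0 0 0 4;0.03 0 0 0 0 0 4;0.04 0 0 0 0 0 4;0.04 0 0 0 0 0 4"

```text
time: 16.7
tool_pos: [0.4928, 0.2816, 0.0455]
ee_rot: [-3.142, -0.0, -0.083]
wrist_force: [-3.2, 0.0, 4.8]
width: 0.014
finger_force: 30.0
```

Request:
drive_tool --deltas "0.01 0 0 0 0 0 4;0.02 0 0 0 0 0 4;0.02 0 0 0 0 0 4"

```text
time: 17.0
tool_pos: [0.4947, 0.2814, 0.0455]
ee_rot: [-3.142, -0.0, -0.083]
wrist_force: [-3.9, 0.4, 5.0]
width: 0.014
finger_force: 30.0
```

```bash
cat > o.py <<'E'
from h import *
np.set_printoptions(precision=4,suppress=True)
o=robot.get_obs();print(o["tool_pos"],o["ee_rot"],o["wrist_force"],o["wrist_torque"],o["time"])
E
python3 o.py
```

```text
[0.4947 0.2814 0.0455] [-3.1416 -0.0002 -0.0832] [-3.912   0.3531  4.9595] [ 0.0408  0.2995 -0.0216] 17.0
```

Request:
drive_tool --deltas "0.01 0 0 0 0 0 4;0.02 0 0 0 0 0 4;0.02 0 0 0 0 0 4"

```text
time: 17.3
tool_pos: [0.4967, 0.2812, 0.0456]
ee_rot: [-3.142, -0.0, -0.083]
wrist_force: [-4.4, -0.2, 5.0]
width: 0.0137
finger_force: 30.0
```

```bash
python3 o.py
```

```text
[0.4967 0.2812 0.0456] [-3.1416 -0.0002 -0.0831] [-4.429  -0.2165  4.9874] [0.0339 0.3507 0.0497] 17.3
```

Request:
drive_tool --deltas "0.01 0 0 0 0 0 4;0.02 0 0 0 0 0 4;0.02 0 0 0 0 0 4"

```text
time: 17.6
tool_pos: [0.4986, 0.2811, 0.0456]
ee_rot: [-3.142, -0.0, -0.083]
wrist_force: [-3.6, 0.8, 5.4]
width: 0.0135
finger_force: 30.0
```

```bash
python3 o.py
```

```text
[0.4986 0.2811 0.0456] [-3.1416 -0.0001 -0.0831] [-3.6266  0.8353  5.3866] [0.0535 0.3565 0.0014] 17.6
```

Request:
drive_tool --deltas "0.01 0 0 0 0 0 4;0.02 0 0 0 0 0 4;0.02 0 0 0 0 0 4"

```text
time: 17.9
tool_pos: [0.4996, 0.281, 0.0455]
ee_rot: [3.141, 0.002, -0.083]
wrist_force: [-6.7, 0.9, 6.2]
width: 0.0136
finger_force: 30.0
```

```bash
python3 o.py
```

```text
[0.4996 0.281  0.0455] [ 3.1415  0.0023 -0.083 ] [-6.6956  0.8646  6.2287] [0.0705 0.762  0.0138] 17.9
```

Request:
drive_tool --deltas "0.01 0 0 0 0 0 4;0.02 0 0 0 0 0 4;0.02 0 0 0 0 0 4"

```text
time: 18.2
tool_pos: [0.4997, 0.281, 0.0452]
ee_rot: [3.141, 0.006, -0.083]
wrist_force: [-9.8, 0.9, 7.9]
width: 0.0139
finger_force: 30.0
```

```bash
python3 o.py
```

```text
[0.4997 0.281  0.0452] [ 3.141   0.0065 -0.0827] [-9.8428  0.8517  7.8756] [ 0.1884  1.5433 -0.043 ] 18.2
```

Request:
drive_tool --deltas "0 0 0 0 0 0 4;0 0 0 0 0 0 4;0 0 0 0 0 0 4;0 0 0 0 0 0 4;0 0 0 0 0 0 4"

```text
time: 18.7
tool_pos: [0.4997, 0.281, 0.0452]
ee_rot: [3.141, 0.006, -0.083]
wrist_force: [-9.8, 0.6, 8.0]
width: 0.0141
finger_force: 30.0
```

```bash
python3 o.py; python3 q.py
python3 - <<'E'
from h import *
c=snapshot("scene");t=snapshot("top")
a=cv2.resize(c["img"][160:300,240:380,::-1],None,fx=2.8,fy=4,interpolation=2); b=cv2.resize(t["img"][160:300,260:400,::-1],None,fx=2.8,fy=4,interpolation=2)
cv2.imwrite("pics/z.png",np.hstack([a,b]))
E
```

```text
[0.4997 0.281  0.0452] [ 3.141   0.0062 -0.0826] [-9.7996  0.6077  7.995 ] [ 0.1174  1.4976 -0.0199] 18.7
[0.4997 0.281  0.0452] [ 3.141   0.0063 -0.0826] [-10.1611   0.4061   8.9349] [0.1539 1.437  0.0052]
nose 0.7 [405.4, 242.2] [0.3957 0.1612 0.034 ] splitter -0.2205203151831538 -0.12825272897698237
```

View pics/z.png

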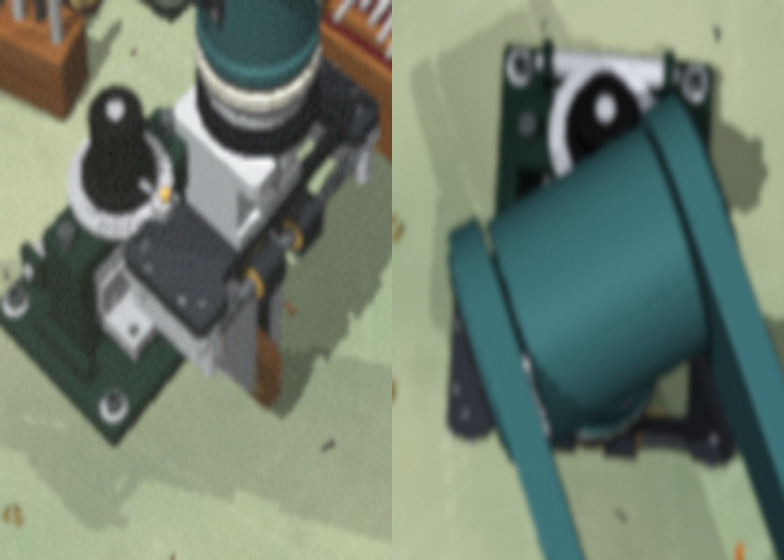

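The picture shows the mark still in line with the pointer screw (scene crop about 150,185 and 165,193). The feeler is gripped and sits under the bar, with the gripper body clear of the splitter. The axial force is steady, so I'm handing in.

```bash
python3 -c "
from bench import robot
print(robot.close_job())"
```

```text
the job is handed in; nothing more can be done
None
```

I turned the drum to within about 1–2° of the pointer and slid the feeler in straight, about 33 mm under the bar, until it dragged. It was still gripped at that depth when I handed the job in at about 19 s; the bar force was only inferred from roughly 6 N of extra push, and no verdict came back.

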